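# Set the tube rack at the lamp's working distance with its pull-out tape

### The arm

A 7-joint arm with a two-finger parallel gripper is mounted at the origin on the work surface. World frame = base frame: x ahead of the robot, y to its left, z up, the work surface at z = 0. Lengths are in m, angles in rad, forces in N, time in s.
With the tool pointing down it reaches from about 0.35 to 0.9 m from the base axis. Payload 8.1 kg.
Tool frame: the origin (TCP) lies midway between the tips of the shut fingers; the grasp point (between the pads) lies manip.hold_point_z behind it (manip.hold_point_z is the distance from the TCP to the grasp point, in m); z points along the fingers, y is the line along which they close (so a half turn about z gives the same grasp; the last joint's range is limited). The gripper opens to 85 mm and grips with 20 to 120 N. Pads are 22 mm wide; open, the fingers measure 114 mm over their backs; the gripper's body (76 mm by 85 mm) begins 54 mm behind the grasp point. The pads swing forward as they close: fully open they stand 13 mm farther back than shut.
Start: joints at [-1.236, 0.434, 0.025, 1.573, -0.012, 1.134, -0.075], TCP at [0.265, 0.566, 0.231] pointing down, gripper open.
Joint ranges: [-2.62, 2.62], [-0.44, 2.09], [-1.27, 1.32], [0.08, 2.57], [-1.32, 4.46], [0.12, 2], [-2.74, 2.74]. Speed limits (rad/s): [2.22, 2.22, 3.01, 3.01, 3.14, 3.14, 3.14].

### API

Orientations are given as [roll, pitch, yaw] about the fixed x, y, z axes, in that order (R = Rz(yaw) Ry(pitch) Rx(roll)).
In Python, from station import manip, eyes gives the robot as it stands.
- The arm moves only by the tool jog_arm, never from a script. Its argument "steps" is a list that holds one entry, the list of rows, each a list of 4 numbers: the shift along the tool's x, y, z normalised to -1 to 1, where 1 is 0.1 m, then the turn about the tool's z normalised to -1 to 1, where 1 is 45 degrees. In form: [[[tx, ty, tz, spin], ...]]. A call has 1 to 10 rows; each row is the pose to reach, as a shift and turn from the pose commanded when the call began, along the tool's axes at that moment; what a row does not reach only later rows make up. A row lasts 1/10 s, in which the tool goes at most 50 mm and 8.59 degrees, less where a joint would pass 70% of its speed; a pose out of reach is approached as far as the arm can. A call with a number of a shift or a turn outside -1 to 1 is refused whole. A call with a gripper value outside its range is refused whole. "gripper" is the opening, from 0 (shut) to 1 (fully open), set as the call begins (left out, the last holds). The fingers move at their own pace and stop on an object; "squeeze" is the grip in N (left out, the last holds). Time passes only in rows, so rows that repeat a pose let the fingers close. It gives the time, the measured TCP pose, the force, the opening and the grip force at its end, in the units of the state.
- manip.read_state(): the state, without advancing time (a new reading comes with each control period).
- eyes.snapshot(name): name is "side" or "top" or "wrist"; returns a dict with "image" (420x560x3 uint8, blue, green, red), "K" (3x3 intrinsics, pixels), "k1" (the pictures are not rectified: a ray, as slopes to the right and down, at radius r is drawn at 1 + k1 r^2 times it, then the intrinsics apply), "origin" and "rotation" of the camera in the world; the wrist camera has in their place "T_tool_cam" (4x4, takes a point from camera to tool coordinates, whose origin is the TCP and whose axes are the flange's). Camera axes: x right, y down, z forward; pixel columns grow to the right and rows downward; lengths in m; the calibration is good to about 2 mm. A picture is of the moment at which its call begins: read the wrist's pose just before it. There is no depth.
- manip.finish_job(): hands the job in; it is judged then, once.
The state is a dict: "time": time; "joint_positions": joint angles; "qd": joint speeds; "joint_efforts": joint torques, N m; "tool_pos": TCP position; "tool_rot": TCP orientation; "contact_force": force on the tool from outside, world axes, zero at the start; "ft_torque": the same for the moment, N m; "width": opening from 0.0 (shut) to 1.0 (fully open); "finger_force": force on a finger pad.
Only numpy, scipy, OpenCV 4.12 (cv2) and the standard library are available. Lean on these libraries where they do the work, as an engineer would, in place of code of your own. Each camera call takes 0.05 s, during which the arm holds its last target. There are 200 camera calls.

### The job

Set the blue tube rack at the exposure lamp's working distance: draw the lamp's self-locking tape out by its white tab until the red line across the blade has just come fully clear of the mouth of the yellow case, and let go. Stand the blue rack just up against the end of the tape (touching or a hair short, without shoving the tape back), upright, centred on the tape and with its long side square across it, and release it. Then hold the red rewind button down until the blade has run fully home, leaving the rack standing where it was set and all the other things on the bench undisturbed.

Things in the scene. Friction and masses are not known exactly. Their poses are not given: they have to be found in the camera images.
- lamp: fixed exposure lamp: cream/teal base, black head with violet window, yellow tape case (75 mm long, 46 wide, 62 high) at its front. Origin on the bench under the tape's mouth (middle of the case's front face). -x is the way the tape pulls out and the lamp shines. Case x 0 to 0.075 m; base (160 wide, 50 high) 0.075 to 0.355; head 0.10 to 0.28, up to 160 mm high.
- tape (a joint): how far the blade is drawn out, m, along the lamp's -x: 0 home, 0.25 at most; may start up to 0.04 out. At 0.200 the whole red line is just clear of the case's mouth (the mark). Self-locking: it stays where it is left; drawing it out takes 8 to 11 N, and a push of 3 to 4 N on its end slides it back in. With the rewind button down the brake is off and a 2.5 N spring runs it home in about 1 s.
- tape_tab (a point): centre of the grip part of the white pull tab at the tape's end, 44 mm above the bench. Tab: 12 mm wide across the tape, 22 long along it, top at 56 mm. The 25 mm wide blade below has its top at 22 mm: keep fingertips above 25 mm. Pinch from above, across the tape. The tape's end is 11 mm further out.
- tape_tip (a point): the tape's end (front face of tang and tab, flat, 7 to 56 mm above the bench), point 21 mm above the bench. 36 mm ahead of the mouth when the tape is home, 236 mm ahead when the tape is at its mark.
- tape_mark (a point): inner edge (towards the lamp) of the 6 mm broad red line across the yellow blade: it coincides with tape_mouth when the tape is at its mark. The blade is graduated in black every 10 mm; the red line is inside the case until the tape is drawn out.
- tape_mouth (a point): middle of the case's front face where the blade comes out, 21 mm above the bench; axes as those of the lamp.
- rewind (a joint): travel of the rewind button, m: 0 = up, 0.006 = fully down. Takes 4 N to start, 5.2 N fully down; 1.5 mm or more frees the blade, letting it up stops the blade where it is.
- rewind_top (a point): centre of the top of the red round rewind button (24 mm across) on top of the yellow case, 72 mm above the bench when up; press straight down.
- rack: blue single-row tube rack, loose, 0.11 to 0.22 kg: 34 mm deep (its x), 116 long (its y), 46 high, six white-capped tubes (caps to 59 mm), and in the middle an upright carrying fin 14 mm thick (x), 28 long (y), top 105 mm above the foot. Front and back alike. Origin at the centre of its underside. Pinch the fin across its thickness.
- rack_orange: orange rack of the same shape with green caps, not wanted: leave it. Origin at the centre of its underside. It and the blue rack may stand in either's place.
- beaker: glass beaker, 60 mm across, 72 high, origin under its centre; leave it
- dishes: stack of three culture dishes, 90 mm across, 45 high, origin under its centre; leave it
- bottle: reagent bottle with blue cap, 72 mm across, 150 high, origin under its centre; leave it
- tip_box: navy pipette-tip box with clear lid, 85 x 122 x 65 mm high, origin under its centre; leave it
- marker: red marker pen lying flat, 125 mm long (x), 13 thick, origin under its middle; leave it
- timer: white bench timer, 62 x 70 x 20 mm, origin under its centre; leave it
Things that resemble listed ones, but are neither listed nor needed, are in the scene too. Of the things shaped like the rack, the blue one is meant.

How it is judged:
By the outcome, as a careful person would: the job done as asked, in the order asked, and still so for the second after the job is handed in, with the robot touching nothing.
It also fails if it takes over 72 s, if anything falls off the work surface, if the arm or the gripper's body presses on something with over 40 N, if the wrist force passes 120 N, or if a joint passes its speed limit or range.

## Working session

There is one attempt and no reset: what is moved stays moved. The work goes in short steps, Python scripts to look and compute and a tool call to move; the robot and the scene stay as the last step left them, time stands still between calls to the robot, and variables do not carry over. Pictures are saved under pics/ and viewed, at most 10 in all, crops included, and the job is handed in when it is done.

Besides the shell and the picture viewer there is one more tool, called as name(argument=value, ...), one argument or row to a line, values as JSON. jog_arm: Moves the arm, as the interface text tells. Scaled input: -1 to 1 covers 0.1 m each way for a shift and 45 degrees each way for a turn. Its arguments: {"type":"object","properties":{"steps":{"type":"array"},"gripper":{"type":"number"},"squeeze":{"type":"number"}},"required":["steps"]}

```bash
ls; mkdir -p pics; cat > h.py <<'E'
import numpy as np, cv2
from scipy.spatial.transform import Rotation as R
from station import manip, eyes
def cam(s, st=None):
    if 'T_tool_cam' in s:
        T=np.eye(4); T[:3,:3]=R.from_euler('xyz',st['tool_rot']).as_matrix(); T[:3,3]=st['tool_pos']
        T=T@np.array(s['T_tool_cam']); return T[:3,3],T[:3,:3]
    return np.array(s['origin']),np.array(s['rotation'])
def save(name,tag):
    st=manip.read_state(); s=eyes.snapshot(name); cv2.imwrite(f'pics/{tag}.png',s['image'])
    o,r=cam(s,st); np.savez(f'pics/{tag}.npz',K=s['K'],k1=s['k1'],o=o,r=r,img=s['image']); return s
def ray(tag,uv):
    d=np.load(f'pics/{tag}.npz'); k=float(d['k1'])
    D=np.array([k,0,0,0,0])
    p=cv2.undistortPoints(np.array([[uv]],float),d['K'],D)[0,0]
    v=d['r']@np.array([p[0],p[1],1]); return d['o'],v/np.linalg.norm(v)
def atz(tag,uv,z):
    o,v=ray(tag,uv); return (o+v*(z-o[2])/v[2]).round(4)
def tri(*obs):
    A=np.zeros((3,3));b=np.zeros(3)
    for t,uv in obs:
        o,v=ray(t,uv);P=np.eye(3)-np.outer(v,v);A+=P;b+=P@o
    x=np.linalg.solve(A,b)
    res=[np.linalg.norm((np.eye(3)-np.outer(v,v))@(x-o)) for o,v in (ray(t,uv) for t,uv in obs)]
    return x.round(4),np.round(res,4)
def proj(tag,X):
    d=np.load(f'pics/{tag}.npz'); r=d['r'].T
    p,_=cv2.projectPoints(np.array(X,float).reshape(-1,1,3),cv2.Rodrigues(r)[0],-r@d['o'],d['K'],np.array([float(d['k1']),0,0,0,0]))
    return p[:,0].round(1)
E
python3 - <<'E'
from h import *
print(manip.hold_point_z, manip.read_state())
for n in ['top','side','wrist']:
    s=save(n,n+'0'); print(n,s['K'][0][0],s['k1'],np.load(f'pics/{n}0.npz')['o'])
a=[cv2.imread(f'pics/{n}0.png') for n in ('top','side')]
E
```

```text
pics
0.0187 {'time': 0.0, 'joint_positions': array([-1.23558237,  0.43523913,  0.02494975,  1.57408803, -0.01160136,
        1.1340025 , -0.07512384]), 'qd': array([ 0.00104832, -0.00158151,  0.00155331, -0.00147648,  0.00060088,
        0.00040248, -0.00017025]), 'joint_efforts': array([ 1.34569076e-03, -6.70464134e+01,  1.02599390e+00, -3.16214705e+01,
        1.56731915e-02,  1.20220371e-02,  1.86567297e-05]), 'tool_pos': array([0.26480044, 0.56557597, 0.23051918]), 'tool_rot': array([-3.14000615e+00,  1.33776706e-04,  2.70370574e+00]), 'contact_force': array([-0.37153454, -0.10534194, -0.06501837]), 'ft_torque': array([ 0.04957969, -0.02673739, -0.00572924]), 'finger_force': 0.0, 'width': 1.0038345342974413}
top 441.701944180669 -0.08518468800817981 [0.28203076 0.02741028 1.26930755]
side 416.58914035784386 -0.09276765672946526 [ 0.38753824 -0.87648712  0.61918141]
wrist 374.94222481209454 -0.05246364458447538 [0.19089945 0.60112106 0.37254265]
```

View pics/top0.png

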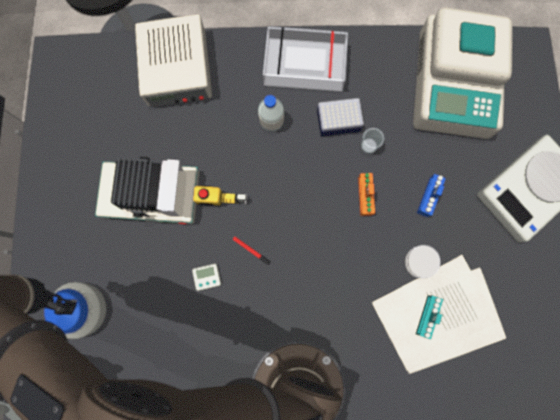

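View pics/side0.png

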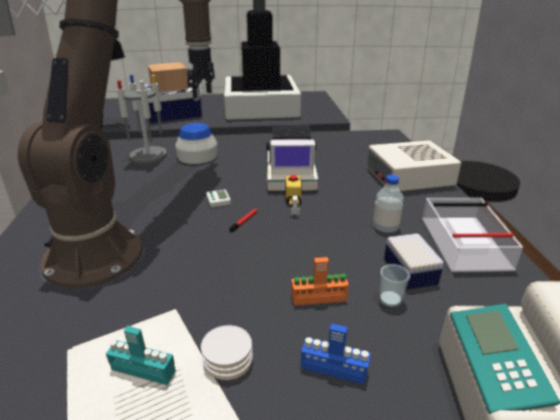

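Top view: the lamp is at left, with its tape pulling right. Tab is near (240,198), button near (203,194). Candidates for the wanted rack are blue with white caps at top (432,195) / side (337,355), orange with green caps at (367,193), and a teal one (unlisted) at (430,315). The description picks the blue one, so I'll check it in a close crop.

```bash
python3 - <<'E'
from h import *
t=cv2.imread('pics/top0.png'); s=cv2.imread('pics/side0.png')
f=lambda im,x,y,w,h,k:cv2.resize(im[y:y+h,x:x+w],(w*k,h*k),interpolation=cv2.INTER_CUBIC)
# all 400x300: 
A=f(t,180,170,80,50,5)   # 400x250
B=f(t,395,160,80,70,5)   # 400x350
C=f(s,270,160,50,62,5); C=cv2.copyMakeBorder(C,0,0,0,150,0)[:250]
D=f(s,295,315,80,70,5)
cv2.imwrite('pics/c1.png',np.vstack([np.hstack([A,C]),np.hstack([B,D])]))
for n,p,z in [('tab',(243,199),.056),('btn',(203,194),.072),('rack',(432,195),.05),('orange',(367,193),.05)]: print(n,atz('top0',p,z))
E
```

```text
Traceback (most recent call last):
  File "h.py", line 18, in atz
    o,v=ray(tag,uv); return (o+v*(z-o[2])/v[2]).round(4)
                                          ~^^^
IndexError: invalid index to scalar variable.
```

View pics/c1.png

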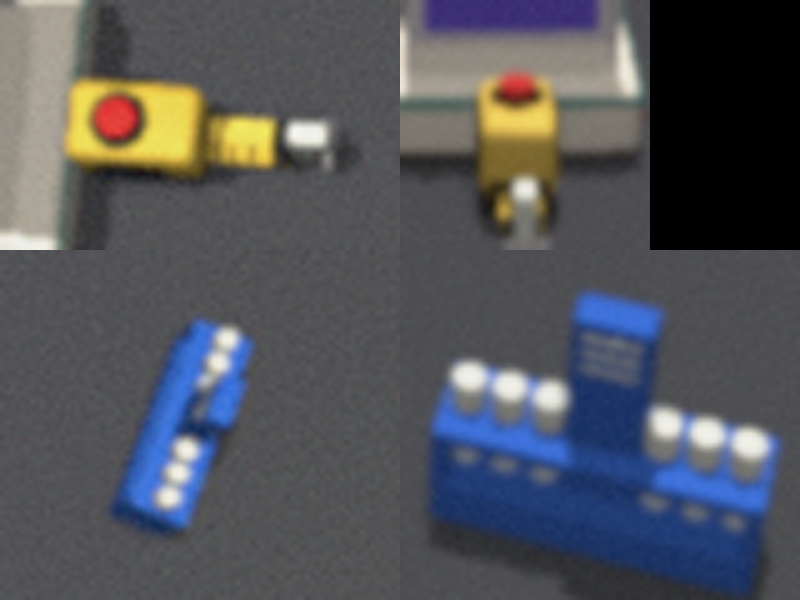

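```bash
python3 - <<'E'
s=open('h.py').read()
s=s.replace("d['r']@np","rm(d)@np").replace("r=d['r'].T","r=rm(d).T").replace("def ray(","def rm(d):\n    r=d['r']; return R.from_euler('xyz',r).as_matrix() if r.ndim==1 else r\ndef ray(",1)
open('h.py','w').write(s)
E
python3 - <<'E'
from h import *
print(np.load('pics/top0.npz')['r'],np.load('pics/wrist0.npz')['r'])
print('btn',tri(('top0',(203.4,193.6)),('side0',(293.4,176))))
print('tab',tri(('top0',(241.2,197)),('side0',(294.8,197.2))))
print('fin',tri(('top0',(440.6,189.6)),('side0',(339,327.4))))
c=lambda x,y:(395+x/5,160+(y-250)/5)
# caps
caps=[atz('top0',c(*p),.059) for p in [(228,340),(217,363),(187,450),(177,473),(168,497)]]; print(caps)
print('orange',atz('top0',(367,193),.05),atz('side0',(320,290),.04))
for n,p in [('marker1',(234,239)),('marker2',(268,262)),('timer',(206,277)),('beaker',(373,140)),('dishes',(423,262)),('bottle',(271,110)),('tip',(341,117))]: print(n,atz('top0',p,.03))
E
```

```text
[-2.97216508  0.01457867 -1.58391326] [[ 0.42354578  0.85748262  0.29211731]
 [ 0.9058739  -0.40049045 -0.13784005]
 [-0.00120526  0.32300302 -0.94639717]]
btn (array([0.5387, 0.2558, 0.0732]), array([0.0011, 0.0011]))
tab (array([0.5302, 0.152 , 0.0567]), array([0.0007, 0.0007]))
fin (array([ 0.5326, -0.3935,  0.1052]), array([0.0007, 0.0007]))
[array([ 0.5754, -0.4128,  0.059 ]), array([ 0.5621, -0.4054,  0.059 ]), array([ 0.5122, -0.3844,  0.059 ]), array([ 0.4992, -0.3778,  0.059 ]), array([ 0.4857, -0.3717,  0.059 ])]
orange [ 0.5368 -0.2023  0.05  ] [ 0.5352 -0.2244  0.04  ]
marker1 [0.4144 0.175  0.03  ]
marker2 [0.3485 0.0795 0.03  ]
timer [0.3087 0.2532 0.03  ]
beaker [ 0.6996 -0.2317  0.03  ]
dishes [ 0.3411 -0.3553  0.03  ]
bottle [0.7979 0.0669 0.03  ]
tip [ 0.7723 -0.1404  0.03  ]
```

The crop confirms blue with white caps (fin top at top (440.6,189.6), side (339,327)). Tab top is at (241,197) and button at (203.4,193.6). Next I'll hover near the tab.

jog_arm(
  steps=[
    [[-0.4, -0.25, -0.1, 0], [-0.8, -0.5, -0.1, 0], [-1, -0.64, -0.2, 0]],
  ],
)

```text
time: 0.45
tool_pos: [0.3308, 0.4614, 0.2503]
tool_rot: [-3.138, 0.002, 2.7]
contact_force: [-0.3, 0.5, -0.1]
width: 1.004
finger_force: 0.0
```

jog_arm(
  steps=[
    [[-0.4, -0.25, 0, 0], [-0.8, -0.5, 0, 0], [-1, -0.64, 0, 0]],
  ],
)

```text
time: 0.75
tool_pos: [0.3943, 0.3612, 0.2514]
tool_rot: [-3.141, 0.001, 2.699]
contact_force: [0.2, 0.2, 0.2]
width: 1.002
finger_force: 0.0
```

jog_arm(
  steps=[
    [[-0.4, -0.25, 0, 0], [-0.8, -0.5, 0, 0], [-1, -0.64, 0, 0]],
  ],
)

```text
time: 1.05
tool_pos: [0.4574, 0.2607, 0.2513]
tool_rot: [-3.141, 0.001, 2.699]
contact_force: [-0.1, -0.5, -0.4]
width: 1.002
finger_force: 0.0
```

jog_arm(
  steps=[
    [[-0.4, -0.25, 0, 0.1], [-0.8, -0.5, 0, 0.2], [-1, -0.64, 0, 0.4], [-1, -0.64, 0, 0.6], [-1, -0.64, 0, 0.8], [-1, -0.64, 0, 0.8]],
  ],
)

```text
time: 1.65
tool_pos: [0.5186, 0.1644, 0.2511]
tool_rot: [-3.141, 0.0, 2.072]
contact_force: [-0.3, -0.0, -0.0]
width: 0.998
finger_force: 0.0
```

jog_arm(
  steps=[
    [[0, 0, 0, 0.2], [0, 0, 0, 0.4], [0, 0, 0, 0.6], [0, 0, 0, 0.75], [0, 0, 0, 0.75], [0, 0, 0, 0.75]],
  ],
)

```text
time: 2.25
tool_pos: [0.5185, 0.1649, 0.2512]
tool_rot: [-3.141, 0.0, 1.493]
contact_force: [0.4, 0.3, -0.1]
width: 1.002
finger_force: 0.0
```

```bash
python3 - <<'E'
from h import *
save('wrist','w1')
E
```

```text
(no output)
```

View pics/w1.png

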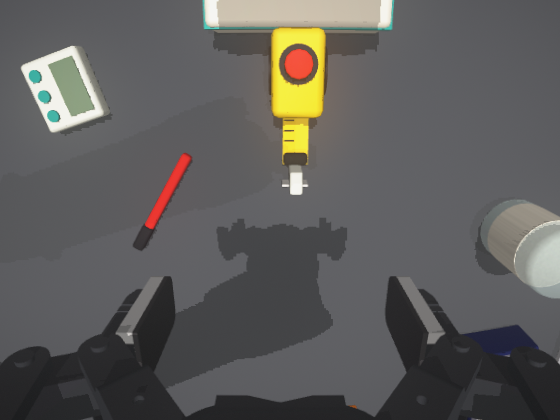

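```bash
python3 - <<'E'
from h import *
im=cv2.imread('pics/w1.png')
cv2.imwrite('pics/c2.png',cv2.resize(im[20:210,250:345],None,fx=4,fy=4,interpolation=cv2.INTER_NEAREST)[:,:][160:760])
hsv=cv2.cvtColor(im,cv2.COLOR_BGR2HSV)
red=((hsv[...,0]<6)|(hsv[...,0]>174))&(hsv[...,1]>150)&(hsv[...,2]>120); red[:40]=0;red[100:]=0;red[:,:260]=0;red[:,340:]=0
ys,xs=np.nonzero(red);c=(xs.mean(),ys.mean());print('btn',c,atz('w1',c,.072),tri(('w1',c),('top0',(203.4,193.6)),('side0',(293.4,176))))
E
```

```text
btn (np.float64(298.4251497005988), np.float64(63.43562874251497)) [0.5421 0.2565 0.072 ] (array([0.5399, 0.2563, 0.0727]), array([0.0022, 0.0022, 0.0005]))
```

View pics/c2.png

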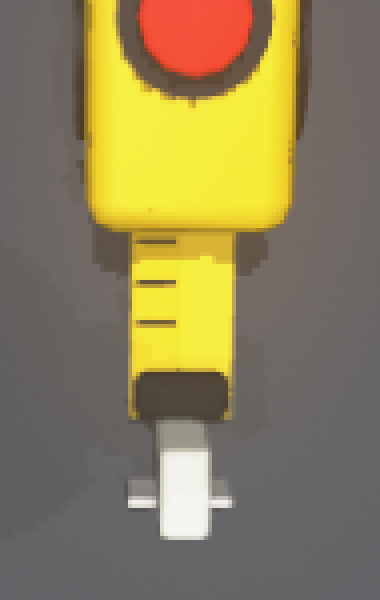

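```bash
python3 - <<'E'
from h import *
c=lambda x,y:(250+x/4-.4,60+y/4-.4)
T=[atz('w1',c(x,y),.056) for x,y in [(159,449),(212,449),(159,538),(212,538)]]; tab=np.mean(T,0); print('tabtop',T,tab)
L=[atz('w1',c(x,y),.022) for x,y in [(132,250),(132,365),(235,250),(233,365)]]; print('blade',L)
bt=atz('w1',(298.43,63.44),.072)
E=[atz('w1',c(x,y),.062) for x,y in [(88,200),(293,200),(88,228),(293,228)]]; print('case',E)
print('tri tab',tri(('w1',c(185.5,493)),('top0',(241.2,197)),('side0',(294.8,197.2))))
d=tab-bt; print(bt,np.degrees(np.arctan2(d[1],d[0])))
for k in range(3): print('tick',atz('w1',c(155,[241,282,322][k]),.022))
E
cat pics/none 2>/dev/null; python3 - <<'E'
E
```

```text
tabtop [array([0.5287, 0.163 , 0.056 ]), array([0.5409, 0.1621, 0.056 ]), array([0.5272, 0.1415, 0.056 ]), array([0.5396, 0.1406, 0.056 ])] [0.5341 0.1518 0.056 ]
blade [array([0.5258, 0.2048, 0.022 ]), array([0.5237, 0.1765, 0.022 ]), array([0.5509, 0.2029, 0.022 ]), array([0.5488, 0.1746, 0.022 ])]
case [array([0.5172, 0.2208, 0.062 ]), array([0.5613, 0.2175, 0.062 ]), array([0.5167, 0.2149, 0.062 ]), array([0.561 , 0.2115, 0.062 ])]
tri tab (array([0.5316, 0.1523, 0.0562]), array([0.0025, 0.0019, 0.0007]))
[0.5421 0.2565 0.072 ] -94.36941089720258
tick [0.5316 0.2065 0.022 ]
tick [0.5309 0.1966 0.022 ]
tick [0.5302 0.1868 0.022 ]
```

Wrist view: tab top centre is at (296,183), button at (298.4,63.4), blade leaving the case at v≈118. The tape axis is at −94.3° and the tape is about 36 mm out. I'll descend, pinch and pull.

jog_arm(
  steps=[
    [[-0.12, 0.15, 0.4, 0], [-0.12, 0.15, 0.8, 0], [-0.12, 0.15, 1, 0], [-0.12, 0.15, 1, 0]],
  ],
)

```text
time: 2.7
tool_pos: [0.5307, 0.1507, 0.1486]
tool_rot: [-3.137, 0.002, 1.49]
contact_force: [0.1, 0.2, -0.8]
width: 0.998
finger_force: 0.0
```

jog_arm(
  steps=[
    [[0, 0, 0.3, 0], [0, 0, 0.6, 0], [0, 0, 0.9, 0], [0, 0, 1, 0], [0, 0, 1, 0]],
  ],
)

```text
time: 3.2
tool_pos: [0.5326, 0.1514, 0.0513]
tool_rot: [-3.141, 0.0, 1.488]
contact_force: [-0.2, -0.8, -0.4]
width: 1.0
finger_force: 0.0
```

jog_arm(
  steps=[
    [[0, 0, 0.1, 0], [0, 0, 0.2, 0], [0, 0, 0.22, 0], [0, 0, 0.22, 0]],
  ],
  gripper=0.6,
)

```text
time: 3.6
tool_pos: [0.5325, 0.1513, 0.0292]
tool_rot: [-3.141, 0.0, 1.486]
contact_force: [-0.7, -0.6, 0.0]
width: 0.596
finger_force: 0.0
```

jog_arm(
  steps=[
    [[0, 0, 0, 0], [0, 0, 0, 0], [0, 0, 0, 0], [0, 0, 0, 0], [0, 0, 0, 0], [0, 0, 0, 0], [0, 0, 0, 0], [0, 0, 0, 0]],
  ],
  gripper=0,
  squeeze=50,
)

```text
time: 4.4
tool_pos: [0.5326, 0.1515, 0.0297]
tool_rot: [3.141, -0.0, 1.487]
contact_force: [-1.2, 0.4, 6.5]
width: 0.133
finger_force: 49.9
```

jog_arm(
  steps=[
    [[-0.1, 0, 0, 0], [-0.25, 0, 0, 0], [-0.4, 0, 0, 0], [-0.55, 0.01, 0, 0], [-0.7, 0.01, 0, 0], [-0.85, 0.01, 0, 0], [-1, 0.01, 0, 0], [-1, 0.01, 0, 0]],
  ],
)

```text
time: 5.2
tool_pos: [0.5246, 0.0504, 0.0297]
tool_rot: [-3.141, -0.0, 1.485]
contact_force: [-4.9, -0.1, 8.8]
width: 0.127
finger_force: 50.4
```

jog_arm(
  steps=[
    [[-0.1, 0, 0, 0], [-0.2, 0, 0, 0], [-0.3, 0, 0, 0], [-0.4, 0, 0, 0], [-0.5, 0, 0, 0], [-0.55, 0, 0, 0], [-0.55, 0, 0, 0], [-0.55, 0, 0, 0]],
  ],
)

```text
time: 6.0
tool_pos: [0.5203, -0.0031, 0.0297]
tool_rot: [-3.141, -0.0, 1.486]
contact_force: [-5.1, -0.7, 9.0]
width: 0.131
finger_force: 50.3
```

```bash
python3 - <<'E'
from h import *
save('wrist','w2');save('top','t2');save('side','s2')
a=cv2.imread('pics/w2.png'); b=cv2.imread('pics/t2.png')
b=cv2.resize(b[175:220,180:310],None,fx=4,fy=4); 
c=cv2.imread('pics/s2.png')[160:260,250:340]; c=cv2.resize(c,None,fx=2,fy=2)
o=np.zeros((600,800,3),np.uint8); o[:420,:560]=a; o[420:600,:520]=b; o[:200,565:745]=c
cv2.imwrite('pics/c3.png',o)
print(proj('w2',[[.5385,.2125,.022]]),proj('t2',[[.5385,.2125,.022]]))
E
```

```text
[[ 275.7 -350.5]] [[221.6 196.7]]
```

View pics/c3.png

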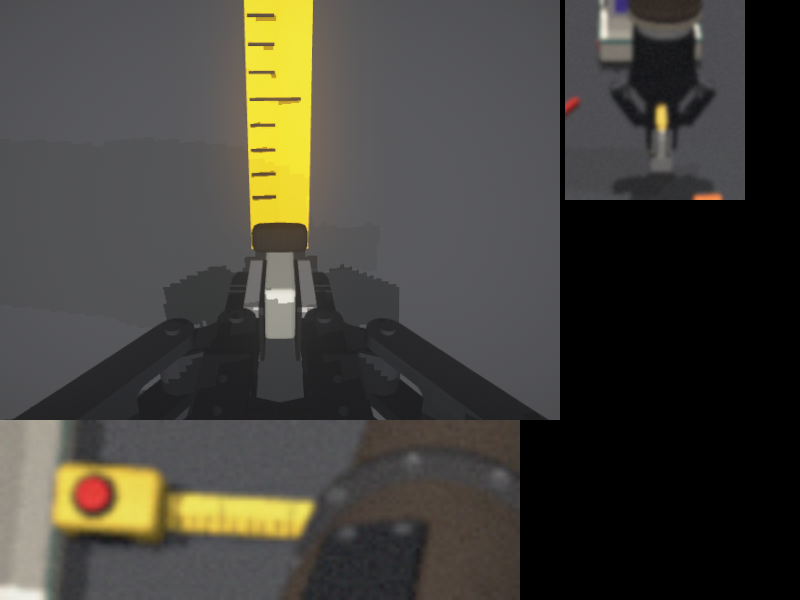

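Tape has followed the hand (now about 191 mm), with no red visible at the mouth yet in the top strip near (165,500). I'll pull 8 mm more, release, rise and look from above.

jog_arm(
  steps=[
    [[-0.04, 0.01, 0, 0], [-0.08, 0.01, 0, 0], [-0.08, 0.01, 0, 0], [-0.08, 0.01, 0, 0]],
  ],
)

```text
time: 6.55
tool_pos: [0.5197, -0.011, 0.0297]
tool_rot: [-3.14, -0.0, 1.486]
contact_force: [-7.9, 0.2, 12.5]
width: 0.132
finger_force: 51.0
```

jog_arm(
  steps=[
    [[0, 0, 0, 0], [0, 0, 0, 0], [0, 0, 0, 0], [0, 0, 0, 0], [0, 0, 0, 0]],
  ],
  gripper=0.5,
)

```text
time: 7.05
tool_pos: [0.521, -0.0112, 0.0292]
tool_rot: [3.142, 0.0, 1.486]
contact_force: [0.3, -0.7, -0.4]
width: 0.5
finger_force: 0.0
```

jog_arm(
  steps=[
    [[0, 0, -0.25, 0], [0, 0, -0.5, 0], [0, 0, -1, 0], [0, 0, -1, 0]],
  ],
)

```text
time: 7.45
tool_pos: [0.5243, -0.0116, 0.1345]
tool_rot: [3.133, -0.002, 1.486]
contact_force: [0.9, -0.4, 0.4]
width: 0.504
finger_force: 0.0
```

jog_arm(
  steps=[
    [[0.4, 0, -0.4, 0], [0.8, 0, -0.8, 0], [1, 0, -1, 0], [1, 0, -1, 0]],
  ],
)

```text
time: 7.85
tool_pos: [0.5314, 0.0939, 0.2328]
tool_rot: [3.136, -0.005, 1.493]
contact_force: [-0.2, -0.7, -1.0]
width: 0.5
finger_force: 0.0
```

```bash
python3 - <<'E'
from h import *
print(manip.read_state()['tool_pos'],manip.read_state()['tool_rot'])
save('wrist','w3')
print(proj('w3',[[.5385,.2125,.022],[.52,-.01,.056]]))
E
```

```text
[0.53144631 0.09394143 0.23282662] [ 3.13581813 -0.00452065  1.49274367]
[[274.2  35. ]
 [273.8 281.6]]
```

```bash
python3 - <<'E'
from h import *
a=cv2.imread('pics/w3.png')
cv2.imwrite('pics/c4.png',np.hstack([cv2.resize(a[0:150,225:325],None,fx=4,fy=4,interpolation=cv2.INTER_NEAREST),cv2.resize(a[180:330,225:325],None,fx=4,fy=4,interpolation=cv2.INTER_NEAREST)]))
E
```

```text
(no output)
```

View pics/c4.png

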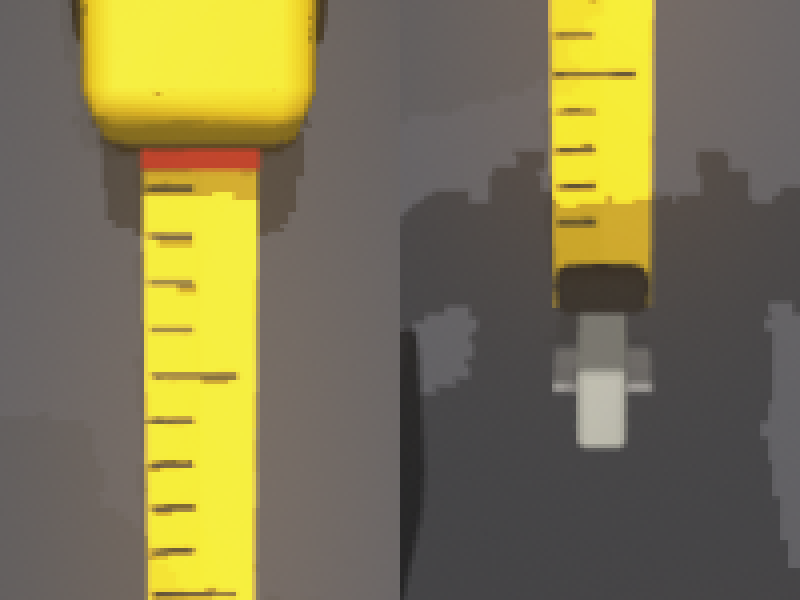

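```bash
python3 - <<'E'
from h import *
c=lambda x,y:(225+x/4-.4,y/4-.4)
g=lambda x,y,z=.022:atz('w3',c(x,y),z)
for y in (148,171,188,237.5,284,329,376): print(y,g(200,y))
d=lambda x,y:(225+(x-400)/4-.4,180+y/4-.4)
print('tabtop',atz('w3',d(602,371),.056),atz('w3',d(602,447),.056),'top edge',g(200,117,.058))
bl=[g(143,200),g(148,560),g(259,200),g(256,560)];print(bl)
E
```

```text
148 [0.5387 0.2111 0.022 ]
171 [0.5383 0.2064 0.022 ]
188 [0.538  0.2029 0.022 ]
237.5 [0.5372 0.1927 0.022 ]
284 [0.5364 0.1828 0.022 ]
329 [0.5356 0.1732 0.022 ]
376 [0.5348 0.163  0.022 ]
tabtop [ 5.221e-01 -1.000e-04  5.600e-02] [ 0.5204 -0.021   0.056 ] top edge [0.5391 0.2132 0.058 ]
[array([0.5253, 0.2014, 0.022 ]), array([0.5192, 0.1222, 0.022 ]), array([0.5508, 0.1995, 0.022 ]), array([0.5445, 0.1202, 0.022 ])]
```

The red line shows about 4.7 of its 6 mm (crop v 148–171), so the tape is near 198.7 mm. I'll regrip and pull 2 mm more.

jog_arm(
  steps=[
    [[-0.4, 0, 0.4, 0], [-0.8, 0, 0.8, 0], [-1, 0, 1, 0], [-1, 0, 1, 0], [-1, 0, 1, 0]],
  ],
)

```text
time: 8.4
tool_pos: [0.5195, -0.013, 0.128]
tool_rot: [-3.139, 0.001, 1.483]
contact_force: [0.9, 0.5, 0.9]
width: 0.504
finger_force: 0.0
```

jog_arm(
  steps=[
    [[0, 0, 0.25, 0], [0, 0, 0.5, 0], [0, 0, 0.8, 0], [0, 0, 1, 0], [0, 0, 1, 0], [0, 0, 1, 0]],
  ],
)

```text
time: 9.0
tool_pos: [0.5214, -0.0107, 0.0299]
tool_rot: [3.141, -0.0, 1.487]
contact_force: [-0.3, 0.7, 0.4]
width: 0.499
finger_force: 0.0
```

jog_arm(
  steps=[
    [[0, 0, 0, 0], [0, 0, 0, 0], [0, 0, 0, 0], [0, 0, 0, 0], [0, 0, 0, 0], [0, 0, 0, 0]],
  ],
  gripper=0,
)

```text
time: 9.6
tool_pos: [0.5197, -0.0108, 0.0304]
tool_rot: [-3.14, -0.001, 1.487]
contact_force: [-6.8, 0.6, 12.1]
width: 0.129
finger_force: 49.1
```

jog_arm(
  steps=[
    [[-0.01, 0, 0, 0], [-0.02, 0, 0, 0], [-0.02, 0, 0, 0], [-0.02, 0, 0, 0], [-0.02, 0, 0, 0]],
  ],
)

```text
time: 10.1
tool_pos: [0.5197, -0.0113, 0.0304]
tool_rot: [-3.14, -0.002, 1.488]
contact_force: [-7.0, 6.2, 11.7]
width: 0.129
finger_force: 49.0
```

jog_arm(
  steps=[
    [[0, 0, 0, 0], [0, 0, 0, 0], [0, 0, 0, 0], [0, 0, 0, 0], [0, 0, 0, 0]],
  ],
  gripper=0.5,
)

```text
time: 10.6
tool_pos: [0.5208, -0.0134, 0.0293]
tool_rot: [3.141, 0.0, 1.486]
contact_force: [-0.6, 0.4, 0.4]
width: 0.501
finger_force: 0.0
```

jog_arm(
  steps=[
    [[0, 0, -0.25, 0], [0, 0, -0.5, 0], [0, 0, -1, 0], [0, 0, -1, 0]],
  ],
)

```text
time: 11.0
tool_pos: [0.5241, -0.0137, 0.1344]
tool_rot: [3.133, -0.001, 1.486]
contact_force: [0.2, -0.2, -0.7]
width: 0.501
finger_force: 0.0
```

jog_arm(
  steps=[
    [[0.4, 0, -0.4, 0], [0.8, 0, -0.8, 0], [1, 0, -1, 0], [1, 0, -1, 0], [1, 0, -1, 0], [1, 0, -1, 0]],
  ],
)

```text
time: 11.6
tool_pos: [0.5284, 0.0851, 0.2283]
tool_rot: [-3.14, 0.001, 1.485]
contact_force: [0.1, 0.1, -0.3]
width: 0.5
finger_force: 0.0
```

```bash
python3 - <<'E'
from h import *
save('wrist','w4'); a=cv2.imread('pics/w4.png')
print(manip.read_state()['tool_pos'])
u,v=proj('w4',[[.5385,.2125,.022]])[0]; print(u,v)
col=a[:int(v)+40,int(u)-4:int(u)+5].mean(1); k=int(v)
for i in range(k-14,k+22): print(i,col[i].astype(int),atz('w4',(u,i),.022)[1])
d=np.load('pics/w4.npz')
E
```

```text
[0.52838211 0.0848882  0.22815257]
277.5 21.5
7 [ 59 233 246] 0.2238
8 [ 56 229 245] 0.223
9 [ 52 224 244] 0.2222
10 [ 48 217 241] 0.2215
11 [ 43 208 235] 0.2207
12 [ 38 195 228] 0.2199
13 [ 36 181 219] 0.2191
14 [ 33 162 200] 0.2183
15 [ 32 136 167] 0.2176
16 [ 31 122 150] 0.2168
17 [ 30 111 136] 0.216
18 [ 30 109 134] 0.2152
19 [ 29 108 132] 0.2144
20 [ 29 107 132] 0.2136
21 [ 29 107 131] 0.2129
22 [ 39  84 101] 0.2121
23 [33 59 93] 0.2113
24 [ 43  66 183] 0.2105
25 [ 44  67 190] 0.2097
26 [ 44  67 191] 0.2089
27 [ 44  67 191] 0.2081
28 [ 44  80 191] 0.2073
29 [ 44 129 196] 0.2065
30 [ 46 171 208] 0.2057
31 [ 46 171 208] 0.2049
32 [ 46 167 203] 0.2041
33 [ 47 151 183] 0.2033
34 [ 48 148 179] 0.2025
35 [ 50 181 211] 0.2018
36 [ 58 225 241] 0.2009
37 [ 63 238 246] 0.2001
38 [ 63 238 246] 0.1993
39 [ 62 237 246] 0.1985
40 [ 63 238 246] 0.1977
41 [ 62 238 246] 0.1969
42 [ 62 238 246] 0.1961
```

The tape barely moved, since the 2 mm command only built up 6 N. I'll regrip and pull with a dwell, watching the measured position.

jog_arm(
  steps=[
    [[-0.4, 0, 0.4, 0], [-0.8, 0, 0.8, 0], [-1, 0, 1, 0], [-1, 0, 1, 0], [-1, 0, 1, 0]],
  ],
)

```text
time: 12.15
tool_pos: [0.5196, -0.0149, 0.1282]
tool_rot: [-3.139, 0.001, 1.483]
contact_force: [-0.9, 0.6, -0.7]
width: 0.5
finger_force: 0.0
```

jog_arm(
  steps=[
    [[0, 0, 0.25, 0], [0, 0, 0.5, 0], [0, 0, 0.8, 0], [0, 0, 1, 0], [0, 0, 1, 0], [0, 0, 1, 0]],
  ],
)

```text
time: 12.75
tool_pos: [0.5213, -0.0126, 0.03]
tool_rot: [3.141, -0.0, 1.487]
contact_force: [-0.4, -1.0, 0.2]
width: 0.501
finger_force: 0.0
```

jog_arm(
  steps=[
    [[0, 0, 0, 0], [0, 0, 0, 0], [0, 0, 0, 0], [0, 0, 0, 0], [0, 0, 0, 0], [0, 0, 0, 0]],
  ],
  gripper=0,
)

```text
time: 13.35
tool_pos: [0.5196, -0.0128, 0.0304]
tool_rot: [-3.14, -0.001, 1.487]
contact_force: [-7.1, 1.1, 11.2]
width: 0.127
finger_force: 49.1
```

jog_arm(
  steps=[
    [[-0.01, 0, 0, 0], [-0.02, 0, 0, 0], [-0.03, 0, 0, 0], [-0.03, 0, 0, 0], [-0.03, 0, 0, 0]],
  ],
)

```text
time: 13.85
tool_pos: [0.5194, -0.0144, 0.0304]
tool_rot: [-3.14, -0.002, 1.488]
contact_force: [-6.9, 5.4, 11.8]
width: 0.137
finger_force: 49.0
```

jog_arm(
  steps=[
    [[-0.01, 0, 0, 0], [-0.01, 0, 0, 0], [-0.01, 0, 0, 0], [-0.01, 0, 0, 0]],
  ],
)

```text
time: 14.25
tool_pos: [0.5193, -0.0156, 0.0304]
tool_rot: [-3.14, -0.002, 1.488]
contact_force: [-5.7, 3.9, 11.2]
width: 0.126
finger_force: 49.0
```

jog_arm(
  steps=[
    [[0, 0, 0, 0], [0, 0, 0, 0], [0, 0, 0, 0], [0, 0, 0, 0], [0, 0, 0, 0]],
  ],
  gripper=0.5,
)

```text
time: 14.75
tool_pos: [0.5205, -0.0173, 0.0293]
tool_rot: [3.141, 0.0, 1.486]
contact_force: [0.5, 0.1, -0.6]
width: 0.497
finger_force: 0.0
```

jog_arm(
  steps=[
    [[0, 0, -0.25, 0], [0, 0, -0.5, 0], [0, 0, -1, 0], [0, 0, -1, 0]],
  ],
)

```text
time: 15.15
tool_pos: [0.5237, -0.0177, 0.1344]
tool_rot: [3.133, -0.001, 1.486]
contact_force: [0.6, 0.3, -0.1]
width: 0.496
finger_force: 0.0
```

jog_arm(
  steps=[
    [[0.4, 0, -0.4, 0], [0.8, 0, -0.8, 0], [1, 0, -1, 0], [1, 0, -1, 0], [1, 0, -1, 0], [1, 0, -1, 0]],
  ],
)

```text
time: 15.75
tool_pos: [0.5281, 0.0811, 0.2283]
tool_rot: [-3.14, 0.001, 1.485]
contact_force: [0.7, -0.1, -0.6]
width: 0.496
finger_force: 0.0
```

```bash
python3 - <<'E'
from h import *
save('wrist','w5'); a=cv2.imread('pics/w5.png')
print(manip.read_state()['tool_pos'])
u,v=proj('w5',[[.5385,.2115,.022]])[0]; print(u,v); k=int(v)
col=a[:k+40,int(u)-4:int(u)+5].mean(1); col2=a[:k+40,int(u)-10:int(u)-6].mean(1)
for i in range(k-3,k+18): print(i,col[i].astype(int),col2[i].astype(int),atz('w5',(u,i),.022)[1])
b=a[190:340,225:325]; cv2.imwrite('pics/c5.png',np.hstack([cv2.resize(a[0:150,225:325],None,fx=4,fy=4,interpolation=cv2.INTER_NEAREST),cv2.resize(b,None,fx=4,fy=4,interpolation=cv2.INTER_NEAREST)]))
E
```

```text
[0.52805005 0.08092244 0.22816103]
277.6 17.7
14 [ 29 107 131] [ 29 108 131] 0.2144
15 [ 30 106 130] [ 30 106 130] 0.2136
16 [ 29 106 130] [ 30 106 130] 0.2128
17 [37 78 94] [38 79 95] 0.212
18 [31 58 72] [32 57 71] 0.2113
19 [ 41 124 178] [ 40 120 172] 0.2105
20 [ 43  72 188] [ 42  72 187] 0.2097
21 [ 43  66 189] [ 42  65 188] 0.2089
22 [ 43  66 189] [ 42  65 188] 0.2081
23 [ 43  66 189] [ 43  65 188] 0.2073
24 [ 44  66 189] [ 43  65 188] 0.2065
25 [ 44  66 189] [ 43  65 188] 0.2057
26 [ 44  69 187] [ 43  68 187] 0.205
27 [ 42 107 180] [ 43 107 186] 0.2042
28 [ 45 166 201] [ 45 170 206] 0.2034
29 [ 46 169 205] [ 46 170 206] 0.2026
30 [ 49 181 212] [ 48 163 197] 0.2018
31 [ 60 187 206] [ 61 130 154] 0.201
32 [ 66 184 198] [ 69 102 117] 0.2002
33 [ 62 219 237] [ 57 154 184] 0.1994
34 [ 62 236 245] [ 55 219 238] 0.1986
```

View pics/c5.png

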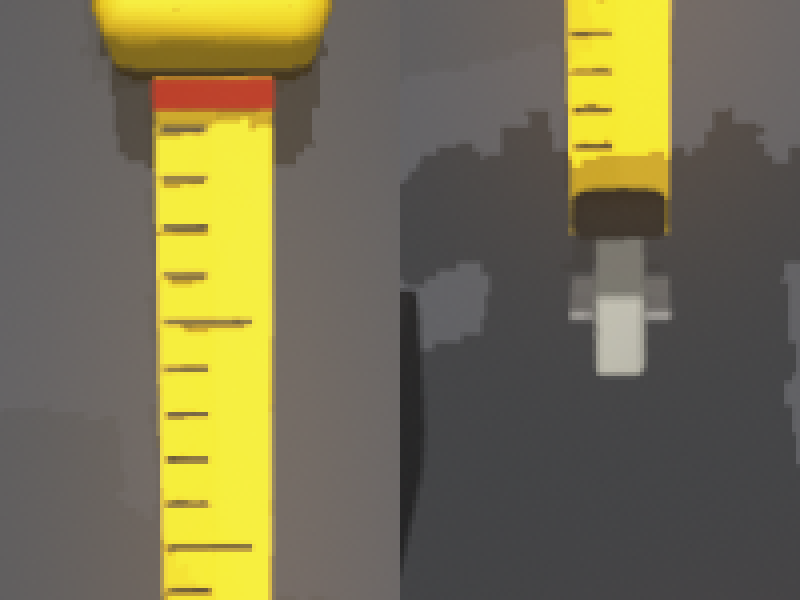

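Red is now fully visible (crop v 78–110, about 6.1 mm) with a hair of yellow above it: the mark is set at about 200.4 mm. The tab's front edge is at (280,284). On to the blue rack.

jog_arm(
  steps=[
    [[-0.4, 0.04, 0, 0], [-0.8, 0.09, -0.1, 0], [-1, 0.09, -0.2, 0]],
  ],
)

```text
time: 16.1
tool_pos: [0.5283, -0.0232, 0.2485]
tool_rot: [-3.14, 0.002, 1.481]
contact_force: [-0.2, -0.7, -0.4]
width: 0.502
finger_force: 0.0
```

jog_arm(
  steps=[
    [[-0.4, 0.04, 0, 0], [-0.8, 0.09, 0, 0], [-1, 0.09, 0, 0]],
  ],
)

```text
time: 16.4
tool_pos: [0.5285, -0.1237, 0.2486]
tool_rot: [-3.141, 0.002, 1.48]
contact_force: [0.2, 0.2, -0.7]
width: 0.506
finger_force: 0.0
```

jog_arm(
  steps=[
    [[-0.4, 0.04, 0, 0], [-0.8, 0.09, 0, 0], [-1, 0.09, 0, 0]],
  ],
)

```text
time: 16.7
tool_pos: [0.5286, -0.2239, 0.2484]
tool_rot: [-3.14, 0.002, 1.481]
contact_force: [-0.2, 0.6, 0.5]
width: 0.498
finger_force: 0.0
```

jog_arm(
  steps=[
    [[-0.4, 0.04, 0, -0.15], [-0.8, 0.09, 0, -0.3], [-1, 0.1, 0, -0.5], [-1, 0.1, 0, -0.65], [-1, 0.1, 0, -0.8], [-1, 0.1, 0, -0.8]],
  ],
  gripper=0.9,
)

```text
time: 17.3
tool_pos: [0.5304, -0.3205, 0.2481]
tool_rot: [-3.14, -0.002, 2.114]
contact_force: [-0.3, 0.1, 0.6]
width: 0.899
finger_force: 0.0
```

jog_arm(
  steps=[
    [[-0.3, -0.2, 0, -0.15], [-0.3, -0.4, 0, -0.3], [-0.3, -0.4, 0, -0.5], [-0.3, -0.4, 0, -0.65], [-0.3, -0.4, 0, -0.76], [-0.3, -0.4, 0, -0.76], [-0.3, -0.4, 0, -0.76]],
  ],
)

```text
time: 18.0
tool_pos: [0.5127, -0.3658, 0.2488]
tool_rot: [3.142, -0.001, 2.706]
contact_force: [0.5, -0.7, 0.5]
width: 0.897
finger_force: 0.0
```

```bash
python3 - <<'E'
from h import *
c=lambda x,y:(225+(x-400)/4-.4,190+y/4-.4)
f=atz('w5',c(620,376),.056); b=atz('w5',c(620,296),.056); print('front',f,'back',b)
print(manip.read_state()['joint_positions'].round(2),manip.read_state()['tool_pos'],manip.read_state()['tool_rot'])
save('wrist','w6')
print(proj('w6',[[.5326,-.3935,.105]]))
E
```

```text
front [ 0.5201 -0.024   0.056 ] back [ 0.5219 -0.0025  0.056 ]
[ 0.34  0.43  0.29  1.55 -0.13  1.18  1.79] [ 0.51270245 -0.36582624  0.24879172] [ 3.14150472e+00 -9.11297015e-04  2.70621802e+00]
[[258.5 219.8]]
```

View pics/w6.png

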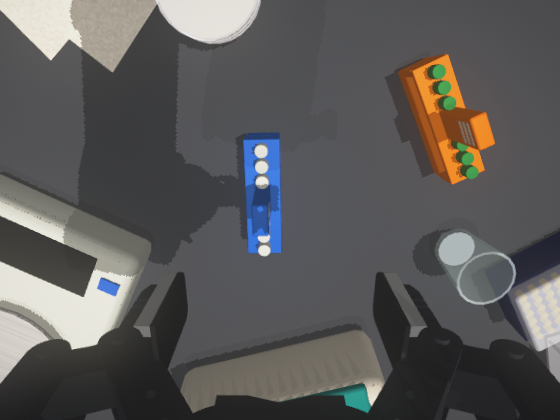

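```bash
python3 - <<'E'
from h import *
a=cv2.imread('pics/w6.png'); hsv=cv2.cvtColor(a,cv2.COLOR_BGR2HSV)
w=((hsv[...,1]<60)&(hsv[...,2]>130)).astype(np.uint8); m=np.zeros_like(w); m[135:262,240:290]=1; w*=m
n,l,s,c=cv2.connectedComponentsWithStats(w)
P=[]
for i in range(1,n):
    if s[i,4]>20: p=atz('w6',c[i],.059); P.append(p); print(s[i],c[i].round(1),p)
bl=((abs(hsv[...,0].astype(int)-112)<12)&(hsv[...,1]>120)).astype(np.uint8)*m
# fin: print rows of brightness along column 262
for v in range(180,245,2): print(v,[int(x) for x in hsv[v,244:286:3,2]])
E
```

```text
[254 144  14  15 154] [260.6 150.7] [ 0.489  -0.3729  0.059 ]
[255 160  13  14 144] [261.1 166.5] [ 0.5022 -0.3788  0.059 ]
[255 175  14  14 139] [261.7 181.5] [ 0.5151 -0.3844  0.059 ]
[258 234  12   9  76] [263.7 238.5] [ 0.5673 -0.4075  0.059 ]
[258 244  13  13 120] [263.7 250. ] [ 0.5783 -0.4128  0.059 ]
180 [73, 228, 228, 188, 219, 238, 238, 239, 170, 228, 228, 229, 148, 96]
182 [72, 228, 228, 218, 226, 236, 238, 238, 197, 228, 228, 229, 151, 95]
184 [72, 228, 216, 151, 194, 214, 214, 163, 183, 203, 225, 228, 152, 95]
186 [72, 159, 159, 155, 119, 149, 148, 147, 103, 159, 159, 203, 152, 96]
188 [72, 158, 159, 150, 105, 119, 132, 116, 101, 159, 159, 158, 154, 96]
190 [72, 159, 159, 159, 102, 103, 103, 103, 101, 159, 158, 158, 160, 96]
192 [72, 159, 158, 146, 102, 103, 103, 103, 101, 158, 158, 158, 166, 96]
194 [71, 159, 159, 148, 103, 103, 102, 103, 101, 154, 158, 158, 168, 96]
196 [71, 159, 159, 128, 103, 103, 103, 102, 100, 152, 158, 202, 168, 96]
198 [71, 159, 159, 122, 103, 103, 103, 102, 99, 154, 158, 158, 175, 97]
200 [72, 158, 159, 110, 103, 103, 103, 103, 99, 154, 158, 180
[... 913 characters left out ...]
5, 155, 154, 153, 115, 225, 225, 225, 218, 96]
228 [72, 186, 225, 144, 155, 176, 182, 153, 117, 225, 225, 225, 220, 96]
230 [72, 175, 224, 143, 155, 223, 223, 153, 118, 223, 225, 225, 221, 96]
232 [72, 140, 224, 141, 184, 223, 223, 153, 130, 219, 225, 225, 222, 96]
234 [71, 131, 224, 190, 222, 222, 222, 222, 195, 221, 224, 224, 225, 96]
236 [71, 114, 224, 214, 208, 216, 216, 216, 232, 224, 224, 224, 223, 96]
238 [78, 95, 224, 224, 224, 235, 235, 236, 236, 224, 224, 224, 220, 95]
240 [94, 104, 224, 223, 224, 213, 234, 235, 219, 224, 224, 224, 220, 95]
242 [94, 99, 224, 223, 223, 130, 184, 195, 137, 224, 224, 224, 220, 95]
244 [94, 92, 223, 223, 172, 114, 111, 122, 122, 221, 224, 224, 221, 95]
```

```bash
python3 - <<'E'
from h import *
print(atz('w6',(260.2,219.5),.105))
st=manip.read_state(); M=R.from_euler('xyz',st['tool_rot']).as_matrix()
t=np.array([.5335,-.3935,.07]); print((M.T@(t-st['tool_pos']))*10)
E
```

```text
[ 0.533  -0.3921  0.105 ]
[-0.30505545 -0.16486611  1.78895255]
```

Wrist view shows the blue rack at (262,195), its fin top at (260,219) and its caps lined up at −24°. Orange is at (445,120). I'll descend and pinch the fin.

jog_arm(
  steps=[
    [[-0.3, -0.16, 0.3, -0.02], [-0.3, -0.16, 0.6, -0.02], [-0.3, -0.16, 0.9, -0.02], [-0.3, -0.16, 0.9, -0.02], [-0.3, -0.16, 0.9, -0.02]],
  ],
)

```text
time: 18.55
tool_pos: [0.5338, -0.3926, 0.1596]
tool_rot: [-3.142, -0.001, 2.726]
contact_force: [-0.1, 0.4, 1.5]
width: 0.9
finger_force: 0.0
```

jog_arm(
  steps=[
    [[0, 0, 0.3, 0], [0, 0, 0.6, 0], [0, 0, 0.89, 0], [0, 0, 0.89, 0], [0, 0, 0.89, 0]],
  ],
  gripper=0.6,
)

```text
time: 19.05
tool_pos: [0.5347, -0.3933, 0.0723]
tool_rot: [-3.141, 0.002, 2.727]
contact_force: [0.3, 0.2, 0.7]
width: 0.598
finger_force: 0.0
```

jog_arm(
  steps=[
    [[0, 0, 0, 0], [0, 0, 0, 0], [0, 0, 0, 0], [0, 0, 0, 0], [0, 0, 0, 0], [0, 0, 0, 0], [0, 0, 0, 0], [0, 0, 0, 0]],
  ],
  gripper=0,
  squeeze=40,
)

```text
time: 19.85
tool_pos: [0.5346, -0.3936, 0.0721]
tool_rot: [-3.141, 0.003, 2.727]
contact_force: [-1.2, -0.0, 8.2]
width: 0.155
finger_force: 40.5
```

jog_arm(
  steps=[
    [[0, 0, -0.2, 0], [0, 0, -0.5, 0], [0, 0, -0.8, 0], [0, 0, -1, 0], [0, 0, -1, 0]],
  ],
)

```text
time: 20.35
tool_pos: [0.5352, -0.3938, 0.1739]
tool_rot: [-3.141, 0.006, 2.727]
contact_force: [1.1, -0.4, -2.3]
width: 0.161
finger_force: 39.4
```

jog_arm(
  steps=[
    [[0, 0, -0.3, 0], [0, 0, -0.6, 0], [0, 0, -0.8, 0], [0.1, 0.2, -0.8, 0], [0.2, 0.4, -0.8, 0], [0.38, 0.76, -0.8, 0]],
  ],
)

```text
time: 20.95
tool_pos: [0.5284, -0.3091, 0.2491]
tool_rot: [-3.14, -0.001, 2.724]
contact_force: [1.1, 0.2, -2.4]
width: 0.157
finger_force: 39.4
```

jog_arm(
  steps=[
    [[0.15, 0.3, 0, 0], [0.3, 0.6, 0, 0], [0.38, 0.76, 0, 0]],
  ],
)

```text
time: 21.25
tool_pos: [0.525, -0.2191, 0.2491]
tool_rot: [3.14, -0.002, 2.73]
contact_force: [0.3, 0.6, -2.2]
width: 0.157
finger_force: 39.4
```

jog_arm(
  steps=[
    [[0.15, 0.3, 0, 0], [0.3, 0.6, 0, 0], [0.38, 0.76, 0, 0]],
  ],
)

```text
time: 21.55
tool_pos: [0.5206, -0.1345, 0.2492]
tool_rot: [3.141, -0.002, 2.73]
contact_force: [1.0, -0.8, -1.2]
width: 0.157
finger_force: 39.4
```

jog_arm(
  steps=[
    [[0.15, 0.3, 0, -0.1], [0.25, 0.5, 0, -0.2], [0.33, 0.66, 0, -0.3], [0.33, 0.66, 0, -0.43], [0.33, 0.66, 0, -0.43], [0.33, 0.66, 0, -0.43], [0.33, 0.66, 0, -0.43]],
  ],
)

```text
time: 22.25
tool_pos: [0.5175, -0.065, 0.2501]
tool_rot: [-3.141, -0.0, 3.062]
contact_force: [0.3, 0.2, -0.8]
width: 0.159
finger_force: 39.4
```

```bash
python3 - <<'E'
from h import *
st=manip.read_state(); M=R.from_euler('xyz',st['tool_rot']).as_matrix(); print(st['tool_pos'],st['tool_rot'],st['contact_force'])
t=np.array([.519,-.049,.085]); print((M.T@(t-st['tool_pos']))*10, 'spin',np.degrees(st['tool_rot'][2]-3.065)/45)
save('wrist','w7'); a=cv2.imread('pics/w7.png'); hsv=cv2.cvtColor(a,cv2.COLOR_BGR2HSV)
w=((hsv[...,1]<60)&(hsv[...,2]>130)).astype(np.uint8)
n,l,s,c=cv2.connectedComponentsWithStats(w)
for i in range(1,n):
    if 40<s[i,4]<3000: print(s[i],c[i].round(1))
z=st['tool_pos'][2]-.0721+.059
T=np.array(eyes.snapshot('wrist')['T_tool_cam']).round(4); print(T)
print('caps exp',proj('w7',[st['tool_pos']*[1,1,0]+[0,0,z]+M[:,0]*k for k in (.05,.0357,.0214,-.0214,-.0357,-.05)]))
E
```

```text
[ 0.51749454 -0.06498661  0.25007334] [-3.14140883e+00 -3.49470831e-04  3.06206048e+00] [ 0.31797317  0.21415903 -0.78308831]
[-0.00288281  0.16086029  1.650703  ] spin -0.003742712134225929
[  0   0  10  41 156] [ 3.8 18.2]
[ 266  140   28   94 1966] [280.  186.7]
[320 159  28  17 345] [334.3 168. ]
[ 115  296   64   54 1340] [147.6 317.8]
[ 253  353   38   49 1407] [270.7 379.1]
[  2 366  63  54 858] [ 33.7 394.9]
[404 375  21  21 102] [414.4 384.9]
[375 416  14   4  42] [381.  417.5]
[[ 5.000e-04 -9.464e-01 -3.229e-01  8.180e-02]
 [ 1.000e+00  5.000e-04  1.000e-04  2.000e-04]
 [ 1.000e-04 -3.229e-01  9.464e-01 -1.419e-01]
 [ 0.000e+00  0.000e+00  0.000e+00  1.000e+00]]
caps exp [[279.3 155.6]
 [279.3 188.4]
 [279.3 219.3]
 [279.3 302. ]
 [279.3 326.7]
 [279.3 350. ]]
```

Held caps appear as one blob centred at (280,187), against an expected (279,188): the rack sits upright and square in the hand. I'll descend about 8 mm short of the tape end.

jog_arm(
  steps=[
    [[0, 0.16, 0.3, 0], [0, 0.16, 0.6, 0], [0, 0.16, 0.9, 0], [0, 0.16, 1, 0], [0, 0.16, 1, 0]],
  ],
)

```text
time: 22.85
tool_pos: [0.518, -0.0486, 0.1493]
tool_rot: [-3.141, -0.003, 3.064]
contact_force: [0.0, 0.5, -1.3]
width: 0.158
finger_force: 39.3
```

jog_arm(
  steps=[
    [[0, 0, 0.2, 0], [0, 0, 0.4, 0], [0, 0, 0.6, 0], [0, 0, 0.75, 0], [0, 0, 0.75, 0], [0, 0, 0.75, 0], [0, 0, 0.75, 0], [0, 0, 0.75, 0]],
  ],
)

```text
time: 23.65
tool_pos: [0.5197, -0.0485, 0.0765]
tool_rot: [3.141, 0.002, 3.065]
contact_force: [-1.1, 0.3, -1.5]
width: 0.155
finger_force: 39.3
```

```bash
python3 - <<'E'
from h import *
save('wrist','w8');save('side','s8');save('top','t8')
print(manip.read_state()['tool_pos'],manip.read_state()['tool_rot'],manip.read_state()['contact_force'])
print(proj('w8',[[.5186,-.024,.056],[.5186,-.024,.021]]),proj('s8',[[.5186,-.024,.021],[.517,-.049,.03]]))
s=cv2.imread('pics/s8.png')[170:270,240:370]
o=np.zeros((420,800,3),np.uint8); o[:,:560]=cv2.imread('pics/w8.png'); o[:185,560:]=cv2.resize(s,(240,185)); cv2.imwrite('pics/c8.png',o)
E
```

```text
[ 0.51919015 -0.04838042  0.07587592] [3.14145787e+00 9.56311935e-04 3.06501531e+00] [-0.83972203 -0.52016181 -2.55122699]
[[330.1 249.5]
 [322.3 222.2]] [[298.7 243.2]
 [299.6 246.1]]
```

View pics/c8.png

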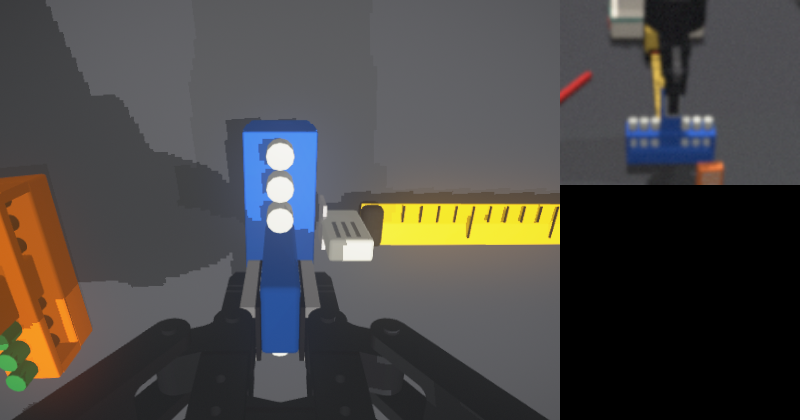

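```bash
python3 - <<'E'
from h import *
a=cv2.imread('pics/w8.png')[185:285,235:395]
a=np.clip(a.astype(float)*1.6,0,255).astype(np.uint8)
cv2.imwrite('pics/c9.png',cv2.resize(a,(800,500),interpolation=cv2.INTER_NEAREST))
E
```

```text
(no output)
```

View pics/c9.png

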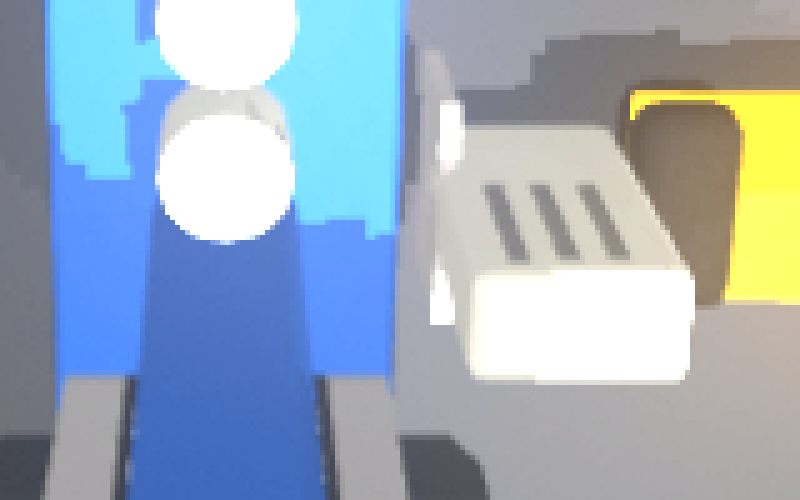

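```bash
python3 - <<'E'
from h import *
c=lambda x,y:(235+x/5-.4,185+y/5-.4)
print('tip top',atz('w8',c(474,325),.056),'corners',atz('w8',c(472,272),.056),atz('w8',c(476,380),.056))
for y in (60,200,340): print('rack R',atz('w8',c(406-y*.045,y),.0498),'L',atz('w8',c(47+y*.04,y),.0498))
E
```

```text
tip top [ 0.5186 -0.0244  0.056 ] corners [ 0.5131 -0.0244  0.056 ] [ 0.5245 -0.0243  0.056 ]
rack R [ 0.4935 -0.0294  0.0498] L [ 0.491  -0.0628  0.0498]
rack R [ 0.5077 -0.0307  0.0498] L [ 0.5052 -0.0638  0.0498]
rack R [ 0.5227 -0.032   0.0498] L [ 0.5202 -0.0648  0.0498]
```

Zoom shows the tab's top front edge at u≈329 (y≈−0.0244) and the rack face at u≈315.7, a gap of about 7.2 mm. I'll close 5.5 mm of it, lower the rack, and shift 1 mm sideways.

jog_arm(
  steps=[
    [[0.01, 0.02, 0.01, 0], [0.01, 0.04, 0.02, 0], [0.01, 0.055, 0.02, 0], [0.01, 0.055, 0.02, 0], [0.01, 0.055, 0.02, 0], [0.01, 0.055, 0.02, 0], [0.01, 0.055, 0.02, 0], [0.01, 0.055, 0.02, 0]],
  ],
)

```text
time: 24.6
tool_pos: [0.5183, -0.0429, 0.0733]
tool_rot: [-3.142, 0.0, 3.065]
contact_force: [-0.6, -0.6, -1.7]
width: 0.157
finger_force: 39.4
```

```bash
python3 - <<'E'
from h import *
st=manip.read_state();print(st['tool_pos'],st['tool_rot'],st['contact_force'],st['ft_torque'])
save('wrist','w9')
a=cv2.imread('pics/w9.png')
for r in (225,232,238,245,252): print(r,[tuple(int(q) for q in a[r,u]) for u in range(308,334,1)][::1])
E
```

```text
[ 0.51829691 -0.04292211  0.07332244] [-3.14158302e+00  4.83907208e-05  3.06492279e+00] [-0.61942906 -0.55136773 -1.66932986] [-0.02533469 -0.00291331  0.0533005 ]
225 [(238, 142, 78), (238, 143, 80), (238, 142, 79), (238, 142, 80), (239, 144, 81), (230, 130, 72), (165, 109, 85), (127, 124, 122), (128, 131, 132), (128, 131, 132), (128, 131, 132), (128, 131, 132), (128, 131, 132), (127, 131, 132), (127, 131, 132), (128, 131, 132), (127, 131, 132), (127, 131, 132), (127, 132, 133), (128, 132, 133), (128, 132, 133), (127, 132, 133), (127, 132, 133), (127, 132, 133), (127, 132, 134), (127, 132, 134)]
232 [(165, 95, 62), (165, 96, 63), (165, 96, 63), (165, 96, 63), (165, 96, 63), (156, 90, 60), (130, 106, 96), (125, 125, 125), (127, 130, 131), (127, 131, 132), (127, 131, 131), (128, 132, 132), (127, 131, 132), (127, 131, 132), (126, 131, 131), (103, 102, 102), (90, 86, 86), (89, 86, 85), (89, 86, 86), (114, 116, 117), (124, 129, 130), (126, 131, 132), (126, 131, 133), (125, 131, 132), (116, 120, 121), (93, 94, 94)]
238 [(164, 95, 62), (163, 94, 61), (164, 94, 62), (164, 94, 61), (162, 93,
[... 518 characters left out ...]
128, 129), (127, 132, 133), (129, 134, 135), (129, 135, 136), (132, 138, 139), (132, 138, 140), (132, 139, 140), (132, 139, 140), (132, 139, 140), (132, 139, 141), (131, 138, 140), (132, 139, 141), (132, 138, 141), (132, 139, 141), (132, 139, 140), (131, 139, 140)]
252 [(162, 92, 58), (162, 92, 59), (162, 92, 58), (162, 92, 58), (154, 87, 56), (139, 94, 72), (151, 145, 146), (133, 136, 138), (121, 126, 127), (120, 124, 125), (132, 139, 139), (150, 158, 159), (156, 165, 166), (159, 168, 170), (163, 173, 174), (164, 174, 175), (164, 173, 175), (164, 174, 175), (164, 174, 175), (164, 174, 175), (164, 174, 175), (164, 174, 175), (163, 174, 175), (164, 174, 176), (163, 174, 175), (163, 174, 176)]
```

```bash
python3 - <<'E'
from h import *
print(atz('w9',(318.0,252),.056),atz('w9',(313.9,245),.0472),proj('w9',[[.5186,-.0259,.0472]]),proj('w9',[[.5186,-.0244,.056],[.5186,-.0254,.056]]))
E
```

```text
[ 0.5164 -0.0245  0.056 ] [ 0.5169 -0.0257  0.0472] [[313.7 248.2]] [[318.5 256.1]
 [316.4 256.2]]
```

jog_arm(
  steps=[
    [[0, 0.004, 0, 0], [0, 0.008, 0, 0], [0, 0.008, 0, 0], [0, 0.008, 0.005, 0], [0, 0.008, 0.01, 0], [0, 0.008, 0.012, 0], [0, 0.008, 0.012, 0], [0, 0.008, 0.012, 0]],
  ],
)

```text
time: 25.45
tool_pos: [0.5183, -0.0421, 0.0722]
tool_rot: [3.142, 0.0, 3.065]
contact_force: [-0.7, -0.5, -0.7]
width: 0.155
finger_force: 39.7
```

```bash
python3 - <<'E'
from h import *
st=manip.read_state();print(st['tool_pos'],st['tool_rot'],st['contact_force'],st['ft_torque'])
save('wrist','w10')
a=cv2.imread('pics/w10.png')
for r in (225,245,252,256): print(r,[tuple(int(q) for q in a[r,u]) for u in range(310,322,1)][::1])
print(proj('w10',[[.5186,-.0244,.056]]))
E
```

```text
[ 0.51831704 -0.04205259  0.07216728] [3.14154886e+00 8.41400505e-06 3.06499437e+00] [-0.72315655 -0.48361759 -0.69214867] [-0.00822378  0.00633431 -0.02657617]
225 [(238, 143, 79), (239, 142, 79), (239, 144, 80), (230, 130, 71), (183, 121, 92), (137, 129, 124), (128, 131, 132), (128, 132, 132), (128, 131, 132), (128, 131, 132), (128, 131, 131), (128, 131, 132)]
245 [(163, 93, 60), (163, 93, 60), (157, 90, 59), (143, 87, 61), (126, 117, 114), (122, 126, 126), (124, 128, 129), (126, 131, 132), (126, 131, 132), (127, 131, 132), (127, 132, 133), (126, 131, 132)]
252 [(162, 92, 58), (163, 93, 58), (154, 87, 56), (132, 87, 65), (122, 117, 115), (121, 125, 126), (124, 128, 130), (143, 150, 151), (153, 161, 162), (158, 167, 168), (161, 170, 172), (164, 173, 174)]
256 [(162, 92, 57), (162, 92, 57), (151, 86, 55), (132, 99, 85), (121, 118, 116), (119, 124, 124), (127, 132, 133), (145, 153, 154), (154, 162, 163), (157, 166, 168), (161, 171, 172), (162, 172, 175)]
[[316.9 257.3]]
```

Gap is about 0.5 mm with no contact force. I'll release the rack and rise.

jog_arm(
  steps=[
    [[0, 0, 0, 0], [0, 0, 0, 0], [0, 0, 0, 0], [0, 0, 0, 0], [0, 0, 0, 0], [0, 0, 0, 0]],
  ],
  gripper=0.5,
)

```text
time: 26.1
tool_pos: [0.5183, -0.042, 0.0721]
tool_rot: [3.142, 0.0, 3.065]
contact_force: [-0.0, -0.2, -0.1]
width: 0.498
finger_force: 0.0
```

jog_arm(
  steps=[
    [[0, 0, -0.1, 0], [0, 0, -0.3, 0], [0, 0, -0.6, 0], [0, 0, -1, 0], [0, 0, -1, 0]],
  ],
)

```text
time: 26.6
tool_pos: [0.5214, -0.0422, 0.1776]
tool_rot: [3.141, 0.009, 3.065]
contact_force: [0.3, -0.2, 0.4]
width: 0.502
finger_force: 0.0
```

jog_arm(
  steps=[
    [[0, 0.3, -0.3, 0], [0, 0.6, -0.6, 0], [0, 0.8, -0.9, 0], [0, 0.8, -0.9, 0], [0, 0.8, -0.9, 0]],
  ],
)

```text
time: 27.1
tool_pos: [0.5246, 0.038, 0.2626]
tool_rot: [3.141, 0.001, 3.066]
contact_force: [-0.4, -1.3, 0.0]
width: 0.497
finger_force: 0.0
```

```bash
python3 - <<'E'
from h import *
save('wrist','w11'); st=manip.read_state();print(st['tool_pos'],st['tool_rot'])
a=cv2.imread('pics/w11.png'); p=proj('w11',[[.5186,-.03,.05]])[0]; print(p)
u,v=int(p[0]),int(p[1]); u=max(u,100)
cr=a[max(v-75,0):v+75,u-100:u+100]; print(max(v-75,0),u-100,cr.shape)
cv2.imwrite('pics/c11.png',cv2.resize(cr,None,fx=4,fy=4,interpolation=cv2.INTER_NEAREST))
E
```

```text
[0.52401975 0.03711787 0.26172263] [-3.14111811e+00 -4.41285220e-04  3.06473794e+00]
[209.  163.8]
88 109 (150, 200, 3)
```

View pics/c11.png

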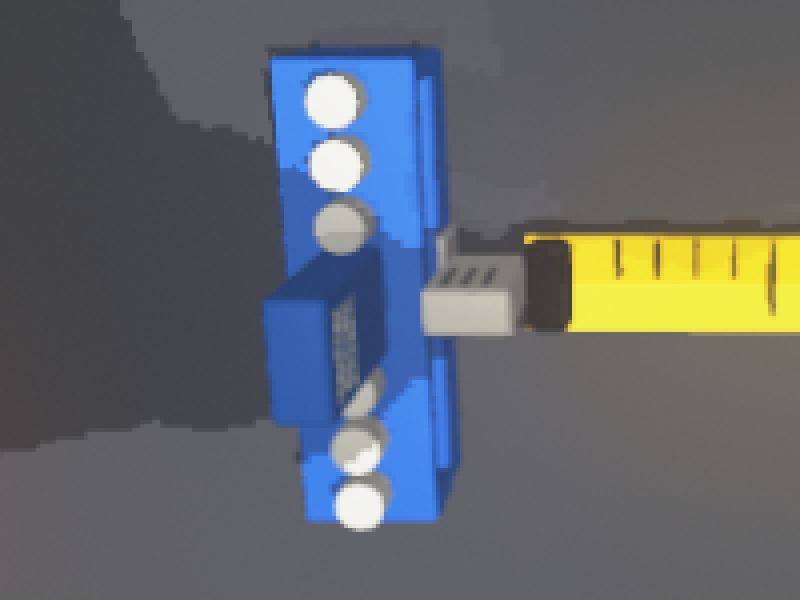

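Rack stands free, square against the tab (rack edge crop x 416–438, tab front x≈424). I'll check the numbers without further pictures, since I have now viewed 12, over the limit of 10.

```bash
python3 - <<'E'
from h import *
c=lambda x,y:(109+x/4-.4,88+y/4-.4)
g=lambda x,y,z:atz('w11',c(x,y),z)
A,B=g(416,60,.046),g(438,520,.046); print('edge',A,B,np.degrees(np.arctan2(*(B-A)[[1,0]])))
L=g(271,60,.046);L2=g(308,520,.046); print('left',L,L2,'ctr',(A+B+L+L2)/4)
t=(g(423,290,.056)+g(424,333,.056))/2; print('tip',t)
c1,c6=g(333,101,.059),g(360,506,.059); print('caps',(c1+c6)/2,np.degrees(np.arctan2(*(c6-c1)[[1,0]])))
ax=np.array([np.cos(np.radians(-94.4)),np.sin(np.radians(-94.4))]); n=np.array([-ax[1],ax[0]])
for nm,m in(('caps',(c1+c6)/2),('rect',(A+B+L+L2)/4)):
  q=m[:2]-t[:2]; print(nm,'along',q@ax-.017,'lateral',q@n)
b=[g(600,236,.022),g(780,236,.022),g(600,331,.022),g(780,331,.022)]; print('blade ctr',(b[0]+b[2])/2,(b[1]+b[3])/2)
st=manip.read_state();M=R.from_euler('xyz',st['tool_rot']).as_matrix()
for tg in ([.5405,.2565,.12],): print((M.T@(np.array(tg)-st['tool_pos']))*10)
E
```

```text
edge [ 0.462  -0.0198  0.046 ] [ 0.5761 -0.0291  0.046 ] -4.659732157361006
left [ 0.4592 -0.0536  0.046 ] [ 0.5736 -0.0625  0.046 ] ctr [ 0.517725 -0.04125   0.046   ]
tip [ 0.5194  -0.02375  0.056  ]
caps [ 0.51745 -0.0413   0.059  ] -4.573921259900857
caps along 0.0006478779064297488 lateral -0.0005978339232168335
rect along 0.0005769275360835262 lateral -0.0003274803677607464
blade ctr [0.5231  0.01625 0.022  ] [0.5266 0.0628 0.022 ]
[0.00349812 2.20067106 1.41618381]
```

Rack sits about 0.6 mm short, 0.5 mm off centre, within 0.3° of square. Now the rewind button, with the fingers shut.

jog_arm(
  steps=[
    [[0, 0.3, 0, 0], [0, 0.6, 0, 0], [0, 0.9, 0, 0], [0, 0.9, 0, 0]],
  ],
  gripper=0,
)

```text
time: 27.55
tool_pos: [0.5304, 0.131, 0.2606]
tool_rot: [3.141, -0.003, 3.069]
contact_force: [0.6, -0.5, 0.5]
width: 0.0
finger_force: 0.0
```

jog_arm(
  steps=[
    [[0, 0.3, 0, 0], [0, 0.6, 0, 0], [0, 0.9, 0, 0], [0, 0.9, 0, 0]],
  ],
)

```text
time: 27.95
tool_pos: [0.5373, 0.2204, 0.2605]
tool_rot: [3.141, -0.002, 3.069]
contact_force: [-0.9, -0.0, 0.6]
width: -0.001
finger_force: 0.0
```

jog_arm(
  steps=[
    [[0, 0.3, 0.3, 0], [0, 0.33, 0.6, 0], [0, 0.33, 0.9, 0], [0, 0.33, 0.9, 0], [0, 0.33, 0.9, 0], [0, 0.33, 0.9, 0]],
  ],
)

```text
time: 28.55
tool_pos: [0.5418, 0.2495, 0.1736]
tool_rot: [3.141, 0.002, 3.064]
contact_force: [-0.2, 0.5, 0.7]
width: 0.003
finger_force: 0.0
```

jog_arm(
  steps=[
    [[0, 0, 0.2, 0], [0, 0, 0.4, 0], [0, 0, 0.6, 0], [0, 0, 0.75, 0], [0, 0, 0.75, 0], [0, 0, 0.75, 0]],
  ],
)

```text
time: 29.15
tool_pos: [0.5417, 0.2502, 0.0985]
tool_rot: [3.141, 0.002, 3.065]
contact_force: [0.5, -0.0, 0.2]
width: -0.004
finger_force: 0.0
```

jog_arm(
  steps=[
    [[0, 0, 0.1, 0], [0, 0, 0.2, 0], [0, 0, 0.25, 0], [0, 0, 0.28, 0], [0, 0, 0.3, 0], [0, 0, 0.3, 0], [0, 0, 0.3, 0], [0, 0, 0.3, 0]],
  ],
)

```text
time: 29.95
tool_pos: [0.5407, 0.25, 0.0673]
tool_rot: [-3.142, -0.0, 3.065]
contact_force: [-1.9, -1.1, 4.6]
width: 0.0
finger_force: 2.3
```

jog_arm(
  steps=[
    [[0, 0, 0, 0], [0, 0, 0, 0], [0, 0, 0, 0], [0, 0, 0, 0], [0, 0, 0, 0], [0, 0, 0, 0], [0, 0, 0, 0], [0, 0, 0, 0], [0, 0, 0, 0], [0, 0, 0, 0]],
  ],
)

```text
time: 30.95
tool_pos: [0.5407, 0.25, 0.0671]
tool_rot: [-3.142, -0.0, 3.065]
contact_force: [-2.9, -2.0, 5.0]
width: 0.001
finger_force: 2.3
```

jog_arm(
  steps=[
    [[0, 0, 0, 0], [0, 0, 0, 0], [0, 0, 0, 0], [0, 0, 0, 0], [0, 0, 0, 0], [0, 0, 0, 0], [0, 0, 0, 0], [0, 0, 0, 0], [0, 0, 0, 0], [0, 0, 0, 0]],
  ],
)

```text
time: 31.95
tool_pos: [0.5407, 0.2501, 0.0671]
tool_rot: [-3.142, -0.0, 3.065]
contact_force: [-2.4, -3.0, 4.9]
width: 0.002
finger_force: 2.3
```

jog_arm(
  steps=[
    [[0, 0, -0.2, 0], [0, 0, -0.5, 0], [0, 0, -1, 0], [0, 0, -1, 0]],
  ],
)

```text
time: 32.35
tool_pos: [0.5447, 0.2525, 0.1735]
tool_rot: [3.135, 0.01, 3.065]
contact_force: [0.3, 0.5, -0.2]
width: -0.006
finger_force: 0.0
```

jog_arm(
  steps=[
    [[0, -0.3, -0.3, 0], [0, -0.6, -0.6, 0], [0, -1, -0.9, 0], [0, -1, -0.9, 0], [0, -1, -0.9, 0], [0, -1, -0.9, 0]],
  ],
)

```text
time: 32.95
tool_pos: [0.5329, 0.1516, 0.2564]
tool_rot: [3.141, -0.0, 3.066]
contact_force: [0.4, 0.3, -0.7]
width: -0.003
finger_force: 0.0
```

```bash
python3 - <<'E'
from h import *
save('wrist','w12'); save('top','t12'); st=manip.read_state(); print(st['time'],st['tool_pos'],st['contact_force'])
for n in ('w12',):
    a=cv2.imread(f'pics/{n}.png'); hsv=cv2.cvtColor(a,cv2.COLOR_BGR2HSV)
    # colours along tape axis at z=.022 (blade) and white tab at z=.056
    for d in (.005,.015,.025,.035,.045,.06,.1,.15,.2):
        P=np.array([.5387-.075*d,.2113-.997*d]); 
        o=[]
        for z in (.022,.056):
            u,v=proj(n,[[P[0],P[1],z]])[0].astype(int); o.append((u,v,a[v,u].tolist() if 0<=u<560 and 0<=v<420 else None))
        print(d,o)
    w=((hsv[...,1]<60)&(hsv[...,2]>130)).astype(np.uint8); k,l,s,c=cv2.connectedComponentsWithStats(w)
    for i in range(1,k):
        if 40<s[i,4]<3000: print(s[i],c[i].round(1),atz(n,c[i],.057))
E
```

```text
33.05 [0.53266091 0.15170961 0.25600143] [0.33890135 0.18271542 0.20413292]
0.005 [(np.int64(333), np.int64(161), [43, 53, 60]), (np.int64(338), np.int64(169), [38, 60, 72])]
0.015 [(np.int64(323), np.int64(161), [101, 110, 112]), (np.int64(327), np.int64(169), [219, 229, 231])]
0.025 [(np.int64(313), np.int64(161), [100, 108, 110]), (np.int64(316), np.int64(169), [227, 236, 237])]
0.035 [(np.int64(303), np.int64(161), [89, 93, 96]), (np.int64(306), np.int64(169), [174, 187, 189])]
0.045 [(np.int64(294), np.int64(161), [64, 63, 64]), (np.int64(295), np.int64(169), [78, 76, 76])]
0.06 [(np.int64(279), np.int64(161), [89, 86, 86]), (np.int64(279), np.int64(169), [89, 86, 86])]
0.1 [(np.int64(240), np.int64(161), [63, 61, 61]), (np.int64(236), np.int64(169), [63, 61, 60])]
0.15 [(np.int64(191), np.int64(161), [61, 59, 59]), (np.int64(183), np.int64(169), [61, 60, 59])]
0.2 [(np.int64(143), np.int64(161), [62, 59, 58]), (np.int64(131), np.int64(169), [63, 59, 58])]
[ 59 110  13  13 127] [ 65.2 115.8] [ 0.4692 -0.0388  0.057 ]
[ 62 126  12  13 126] [ 67.7 131.8] [ 0.4836 -0.0401  0.057 ]
[ 65 142  12  11 113] [ 70.3 147.2] [ 0.4978 -0.0411  0.057 ]
[303 163  26  13 295] [316.  168.7] [0.536  0.1855 0.057 ]
[ 72 185  12  10  86] [ 78.3 189.7] [ 0.5391 -0.0436  0.057 ]
[ 75 198  11  11 101] [ 79.9 203.1] [ 0.5526 -0.0453  0.057 ]
[ 77 212  12  11  99] [ 82.4 216.9] [ 0.567  -0.0464  0.057 ]
[  0 293  11  26 213] [  4.1 306.9] [ 0.6652 -0.1632  0.057 ]
[535 410  18  10 112] [545.7 414.2] [0.8738 0.4635 0.057 ]
```

Tab is home (25.8 mm from the mouth, nominal 25) and the rack is unmoved within measurement error. Handing in.

```bash
python3 -c "
from station import manip
print(manip.finish_job())"
```

```text
the job is handed in; nothing more can be done
None
```

Job handed in at about 33 s: tape drawn to its mark, blue rack released square and centred about 0.6 mm short of the tape's end, then blade rewound home with the rack still standing within about 1 mm (measurement error); I viewed 12 pictures, over the limit of 10, and did not re-check the other bench items at the end.

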